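# Open the yoke pipe vice and lay the finished pipe in the tray

### The arm

A 6-joint arm with a two-finger parallel gripper is mounted at the origin on the work surface. World frame = base frame: x ahead of the robot, y to its left, z up, the work surface at z = 0. Lengths are in m, angles in rad, forces in N, time in s.
With the tool pointing down it reaches from about 0.3 to 0.75 m from the base axis. Payload 8.5 kg.
Tool frame: the origin (TCP) lies between the finger pads; the fingertips stand 8 mm ahead of it and the grasp point (between the pads) lies 11 mm behind it; z points along the fingers, y is the direction in which the jaws open and shut (so a half turn about z gives the same grasp; the last joint's range is limited). The gripper opens to 88 mm and grips with 3 to 60 N. Pads are 18 mm wide; open, the fingers measure 123 mm over their backs; the gripper's body (75 mm by 187 mm) begins 45 mm behind the grasp point.
Start: joints at [0.898, 0.381, 1.297, -0, 1.464, -0.215], TCP at [0.243, 0.493, 0.247] pointing down, gripper open.
Joint ranges: [-3.11, 3.11], [-0.89, 2.33], [0.22, 2.48], [-1.42, 4.56], [0.17, 2.85], [-2.88, 2.88]. Speed limits (rad/s): [2.39, 2.39, 3.14, 3.14, 3.14, 3.14].

### API

Orientations are given as a unit quaternion [w, x, y, z].
In Python, from cell import * gives the robot as it stands.
- The arm moves only by the tool drive_tool, never from a script. Its arguments are lists of equal length, an entry for each row: "delta_pos": the shift along the tool's x, y, z in cm, a list of three; "angular": the turn, a rotation vector about the tool's x, y, z in degrees, a list of three; "grip": the opening in per cent of the stroke, from 0 (shut) to 100 (fully open). A call has 1 to 12 rows; each row is the pose to reach, as a shift and turn from the pose commanded when the call began, along the tool's axes at that moment; what a row does not reach only later rows make up. A row lasts 1/10 s, in which the tool goes at most 50 mm and 8.59 degrees, less where a joint would pass 70% of its speed; a pose out of reach is approached as far as the arm can. A call with a gripper value outside its range is refused whole. The fingers move at their own pace and stop on an object; the grip force is fixed at half the most. Time passes only in rows, so rows that repeat a pose let the fingers close. It gives the time, the measured TCP pose, the force and the opening at its end, in the units of the state.
- read_state(): the state, without advancing time (a new reading comes with each control period).
- camera(name): name is "scene" or "top" or "wrist"; returns a dict with "img" (420x560x3 uint8, red, green, blue), "z_map" (420x560 float32, m along the optical axis (not along the pixel's ray), 0 where there is no reading), "intrinsics" (3x3 intrinsics, pixels), "distortion" ([k1, k2, p1, p2, k3] as OpenCV has them; the pictures are not rectified), "T" (4x4, takes a point from camera to world coordinates). Camera axes: x right, y up, looking along -z (the intrinsics and any distortion apply to the point x, -y, -z); pixel columns grow to the right and rows downward; lengths in m; the calibration is good to about 2 mm. A picture is of the moment at which its call begins.
- sign_off(): hands the job in, once; it reports no verdict.
The state is a dict: "time_s": time; "joint_positions": joint angles; "dq": joint speeds; "effort": joint torques, N m; "tcp_pos": TCP position; "tool_rot": TCP orientation; "wrist_force": force on the tool from outside, world axes, zero at the start; "ft_torque": the same for the moment, N m; "grip_width": opening from 0.0 (shut) to 1.0 (fully open).
Only numpy, scipy, OpenCV 4.12 (cv2) and the standard library are available. Lean on these libraries where they do the work, as an engineer would, in place of code of your own. Each camera call takes 0.05 s, during which the arm holds its last target. There are 200 camera calls.

### The job

The short pipe in the vice has been threaded, and the vice is already slackened and unhooked. Swing the yoke right over until it stays open by itself with your hand off it; only then lift the pipe out and lay it, without dropping it, in the steel tray, so that it lies wholly on the tray's floor, inside the rim. Leave the yoke open and the other things on the bench where they are.

Things in the scene. Friction and masses are not known exactly. Their poses are not given: they have to be found in the camera images.
- vise: the yoke pipe vice, a painted casting bolted to the bench: foot 90 x 170 x 12 mm, 44 mm long V jaw. Origin: middle of the foot's underside. x runs along the pipe and the hinge pin, z up; hinge on its -y side, the unhooked latch on +y, reaching y = 105 mm. Lugs beside the jaw: 23 mm either side along x, 77 mm high. The yoke is an arch 98 mm wide, 120 mm high, within 14 mm of mid-plane x = 0.
- jaw (a point): the point in the V jaw where the axis of the seated pipe passes: vice frame (0, 0, 73 mm). The V's sides end 14 mm above its apex, 1 mm below the pipe's axis, so the pipe is best gripped beside the jaw, where it overhangs freely.
- hinge (a point): middle of the yoke's hinge pin: vice frame (0, -42, 65 mm). The pin lies along the vice's x.
- yoke (a joint): angle of the yoke about the hinge pin: 0 = shut (upright over the pipe), 1.92 rad (110 degrees) = fully open, lying over on the vice's -y side against its stop. It turns about +x of the vice: the top goes over towards the vice's -y. Slight friction; yoke, screw and bar weigh 0.7 to 1.1 kg. Below about 0.48 rad it falls shut again, beyond that it falls open.
- bar_mid (a point): middle of the round tommy bar at the very top of the yoke, 168 mm from the hinge pin and parallel to it, so it can turn between the fingers as the yoke swings. Shut: 228 mm above the bench, over the pipe; fully open: about 210 mm out on the vice's -y side, 49 mm above the bench. Bar 10 mm thick, 150 mm long along the vice's x, 16 mm ball ends; screw head of 26 mm in its middle.
- pipe: the pipe, dark steel, 21.4 mm outside diameter, 200 mm long, about 0.24 kg, threaded at both ends. Origin: at its centre, on its axis; x along the pipe. It starts lying level in the V jaw, overhanging it at both ends by about 65 to 90 mm.
- pipe_end_a (a point): centre of the pipe's end face at x = -100 mm
- pipe_end_b (a point): centre of the pipe's end face at x = +100 mm
- tray: open stainless tray, loose, 0.7 kg: 320 mm (x) x 220 mm (y) outside, walls 3 mm thick, 26 mm high (29 mm with the rolled rim), floor 3 mm thick (origin: middle of its underside). A pipe coupling (29 mm diameter, 36 mm high) stands in its corner at +x, +y; it may be nudged.
- bowl: steel bowl, 130 mm wide, 40 mm high, origin underneath; leave alone
- wrench: open-ended wrench 190 mm long lying on the bench; leave alone
- spray: upright spray can 52 mm diameter, 187 mm tall with its cap, origin underneath; leave alone
- valve: brass ball valve with a flat lever, 66 mm long and 51 mm high; leave alone
- spool: spool of thread tape, 58 mm diameter, 19 mm high; leave alone
Things that resemble listed ones, but are neither listed nor needed, are in the scene too. Of the things that look like the pipe, the larger one is meant. There is more than one size of the vise; the job needs the larger.

How it is judged:
By the outcome, as a careful person would: the job done as asked, in the order asked, and still so for the second after the job is handed in, with the robot touching nothing.
It also fails if it takes over 64 s, if anything falls off the work surface, if the arm or the gripper's body presses on something with over 40 N, if the wrist force passes 120 N, or if a joint passes its speed limit or range.

## Working session

There is one attempt and no reset: what is moved stays moved. The work goes in short steps, Python scripts to look and compute and a tool call to move; the robot and the scene stay as the last step left them, time stands still between calls to the robot, and variables do not carry over. Pictures are saved under pics/ and viewed, about 8 in all and at most 12, crops included, and the job is handed in when it is done.

Besides the shell and the picture viewer there is one more tool, called after "Call:" as name(argument=value, ...) on one line, values as JSON. drive_tool: Moves the arm, as the interface text tells. Its arguments: {"type":"object","properties":{"delta_pos":{"type":"array","items":{"type":"array","items":{"type":"number"}}},"angular":{"type":"array","items":{"type":"array","items":{"type":"number"}}},"grip":{"type":"array","items":{"type":"number"}}},"required":["delta_pos","angular","grip"]}

```bash
ls; mkdir -p pics
cat > h.py <<'E'
from cell import *
import numpy as np, cv2
from scipy.spatial.transform import Rotation as R
def snap(n):
    c=camera(n); np.savez('/tmp/%s.npz'%n,**{k:np.array(v) for k,v in c.items()}); return c
def load(n): return dict(np.load('/tmp/%s.npz'%n))
def rays(c,uv):
    uv=np.array(uv,float).reshape(-1,1,2)
    p=cv2.undistortPoints(uv,np.array(c['intrinsics']),np.array(c['distortion'])).reshape(-1,2)
    d=np.c_[p[:,0],-p[:,1],-np.ones(len(p))]
    T=np.array(c['T']); return T[:3,3], d@T[:3,:3].T
def onz(c,uv,z):
    o,d=rays(c,uv); return o+d*((z-o[2])/d[:,2])[:,None]
def depth(c,uv):
    o,d=rays(c,uv); z=np.array([c['z_map'][int(v),int(u)] for u,v in uv]); return o+d*z[:,None]
def save(n,img): cv2.imwrite('pics/'+n,np.ascontiguousarray(img[:,:,::-1]))
E
python3 - <<'E'
from h import *
a=snap('scene');b=snap('top')
save('scene.png',a['img']);save('top.png',b['img'])
print(a['T'],b['T'],b['intrinsics']);print(read_state())
E
```

```text
pics
[[ 0.82013282 -0.33040496  0.46713458  1.04686385]
 [ 0.57215845  0.46771836 -0.6737019  -0.6670719 ]
 [ 0.00410703  0.81980004  0.57263517  0.71573295]
 [ 0.          0.          0.          1.        ]] [[-0.01302032  0.99659207 -0.08145374  0.49840972]
 [-0.99990941 -0.01325504 -0.00234152  0.0072192 ]
 [-0.00341322  0.08141587  0.99667437  1.16986351]
 [ 0.          0.          0.          1.        ]] [[408.70483161   0.         279.30505622]
 [  0.         408.70483161 212.75832363]
 [  0.           0.           1.        ]]
{'time_s': 0.1, 'joint_positions': array([ 8.97697541e-01,  3.81087814e-01,  1.29812170e+00,  1.50473242e-05,
        1.46364226e+00, -2.15291976e-01]), 'dq': array([-0.00065814, -0.00066137, -0.00201184,  0.00097213, -0.00035976,
        0.00088757]), 'effort': array([ 3.74408788e-03, -4.38648391e+01, -2.24915797e+01,  7.14347418e-02,
        3.41139268e-02, -2.39970143e-05]), 'tcp_pos': array([0.24293104, 0.49317289, 0.24624278]), 'tool_rot': array([-2.77295618e-04,  2.26910412e-01,  9.73915432e-01, -5.65250515e-04]), 'wrist_force': array([ 0.39880705, -0.0552447 , -0.19533618]), 'ft_torque': array([ 0.04221048, -0.02466757, -0.03350905]), 'grip_width': 1.0003461080534988}
```

View pics/scene.png

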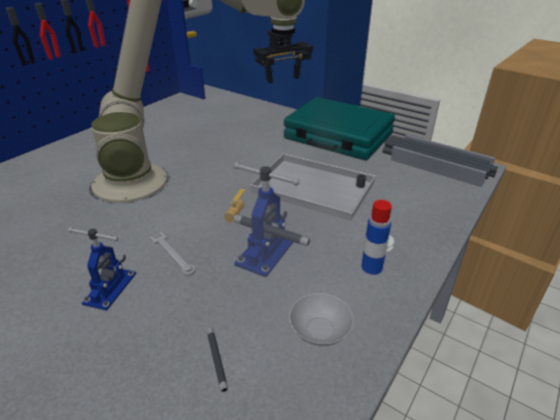

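View pics/top.png

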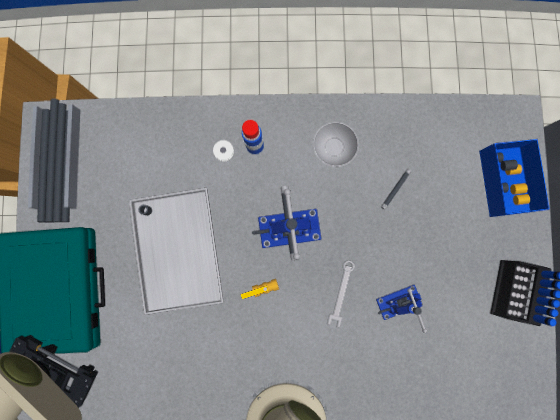

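Top view: the larger vice is at (290,228) with the bar running (285,190)–(296,257), the latch at left (255,232, world +y) and the hinge towards the right (-y). The tray is at (176,250) with its coupling at (146,210).
Things that could be mistaken for my targets:
- **Pipe:** the pipe in the large vice (scene 272,229), the small rod on the bench (top 396,189), the small vice's stub, and the stock in the rack (top 55,160).
- **Vice:** the large one (top 290,228) against the small one (top 402,302).

I choose the large vice and the pipe in it.

Run:
```python
from h import *
a=load('scene');b=load('top')
s=cv2.resize(a['img'][150:280,215:325],None,fx=4,fy=4,interpolation=cv2.INTER_CUBIC)
t=cv2.resize(b['img'][180:270,245:330],None,fx=4,fy=4,interpolation=cv2.INTER_CUBIC)
im=np.zeros((520,790,3),np.uint8); im[:520,:440]=s; im[:360,450:790]=t
save('crop.png',im)
hsv=cv2.cvtColor(b['img'],cv2.COLOR_RGB2HSV)
m=cv2.inRange(hsv,(108,120,50),(130,255,255)); m[:,:245]=0;m[:,335:]=0;m[:200]=0;m[260:]=0
P=np.argwhere(m)[:,::-1]
W=depth(b,P); low=W[W[:,2]<0.03]
r=cv2.minAreaRect(low[:,:2].astype(np.float32)); print('foot',r,cv2.boxPoints(r),len(low))
# bar: points higher than .21
vs,us=np.mgrid[180:270,245:335]; Q=depth(b,np.c_[us.ravel(),vs.ravel()])
def rect(lo,hi,n):
    q=Q[(Q[:,2]>lo)&(Q[:,2]<hi)]; r=cv2.minAreaRect(q[:,:2].astype(np.float32)); print(n,len(q),r,cv2.boxPoints(r).round(3).tolist(),q[:,2].mean())
rect(.215,.26,'bar')
# scene: points of pipe
vs,us=np.mgrid[190:260,215:325]; S=depth(a,np.c_[us.ravel(),vs.ravel()]); 
hs=cv2.cvtColor(a['img'],cv2.COLOR_RGB2HSV)[190:260,215:325].reshape(-1,3)
k=(S[:,2]>.06)&(S[:,2]<.09)&(hs[:,1]<110)
q=S[k]; r=cv2.minAreaRect(q[:,:2].astype(np.float32)); print('pipe',k.sum(),r,cv2.boxPoints(r).round(3).tolist())
# tray
vs,us=np.mgrid[180:320,125:230]; S=depth(b,np.c_[us.ravel(),vs.ravel()]); q=S[(S[:,2]>.02)&(S[:,2]<.04)]
r=cv2.minAreaRect(q[:,:2].astype(np.float32)); print('tray',r,cv2.boxPoints(r).round(3).tolist())
```

```text
foot ((0.5494491457939148, -0.017592787742614746), (0.08873191475868225, 0.16930720210075378), 7.512764930725098) [[ 0.49439582  0.06053341]
 [ 0.51653224 -0.10732042]
 [ 0.60450244 -0.09571898]
 [ 0.58236605  0.07213484]] 725
bar 378 ((0.5494041442871094, -0.0172259621322155), (0.16335049271583557, 0.023388313129544258), 4.596421241760254) [[0.46700000762939453, -0.012000000104308128], [0.4690000116825104, -0.03500000014901161], [0.6320000290870667, -0.02199999988079071], [0.6299999952316284, 0.0010000000474974513]] 0.23334262491837346
pipe 828 ((0.5603710412979126, -0.0149126797914505), (0.14317065477371216, 0.16341975331306458), 56.5730094909668) [[0.453000009059906, -0.029999999329447746], [0.5889999866485596, -0.11999999731779099], [0.6679999828338623, -0.0], [0.5320000052452087, 0.09000000357627869]]
tray ((0.4900018572807312, 0.30431172251701355), (0.32778915762901306, 0.22733929753303528), 8.09563159942627) [[0.31200000643730164, 0.39399999380111694], [0.3440000116825104, 0.16899999976158142], [0.6679999828338623, 0.2150000035762787], [0.6359999775886536, 0.4399999976158142]]
```

View pics/crop.png

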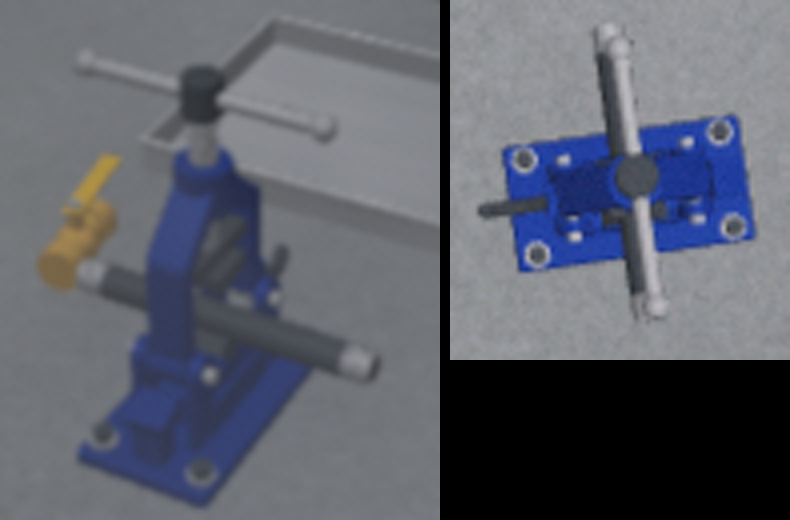

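Both crops show the large vice with the pipe in it. In the scene view the pipe ends are at about (236,218) and (308,240). In the top view the bar balls are at about (287,192) and (296.5,256.5).

```bash
cat >> h.py <<'E'
YAW=np.radians(7.5); VC=np.array([.5494,-.0175,0])
def setv(c,yaw): 
    global VC,YAW; VC=np.array(c);YAW=yaw
def v2w(p): return R.from_euler('z',YAW).apply(p)+VC
def w2v(p): return R.from_euler('z',-YAW).apply(np.array(p)-VC)
def rot(tilt=0): # tool y = vice y, z down; tilt deg: body leans to vice +y for tilt>0
    ax=R.from_euler('z',YAW).apply([1,0,0]); M=np.array([[-1,0,0],[0,1,0],[0,0,-1]]).T
    return R.from_rotvec(-np.radians(tilt)*ax)*R.from_euler('z',YAW)*R.from_matrix(M)
def cmd(p,r,p0,r0):
    return (r0.inv().apply(np.array(p)-p0)*100).round(2).tolist(), np.degrees((r0.inv()*r).as_rotvec()).round(2).tolist()
def cur():
    s=read_state(); q=s['tool_rot']; return s['tcp_pos'],R.from_quat([q[1],q[2],q[3],q[0]])
E
python3 - <<'E'
from h import *
a=load('scene');b=load('top')
e=onz(b,[(287,191.8),(296.5,256.5)],.228); print('bar ends',e,w2v(e))
e=onz(a,[(236,218),(308,240.5)],.073); print('pipe ends',e,w2v(e),np.linalg.norm(e[0]-e[1]))
e=onz(a,[(236,167),(296,182)],.228); print('bar ends scene',w2v(e))
p0,r0=cur(); print(p0)
for z in (.35,.30): print(cmd(v2w([-.054,0,z]),rot(),p0,r0))
for n,u in dict(bowl=(335,145),rod1=(385,206),rod2=(408,172),wr1=(348,266),wr2=(336,322),spray=(253,137),valve=(260,290)).items(): print(n,w2v(onz(b,[u],.01))[0].round(3))
E
```

```text
bar ends [[ 0.62397722 -0.00907289  0.228     ]
 [ 0.47417296 -0.02870566  0.228     ]] [[ 0.07503916 -0.00137926  0.228     ]
 [-0.0760461  -0.0012907   0.228     ]]
pipe ends [[ 0.46133892 -0.02524976  0.073     ]
 [ 0.65651124  0.00424693  0.073     ]] [[-0.08831925  0.00381082  0.073     ]
 [ 0.10903344  0.00758006  0.073     ]] 0.1973886762120988
bar ends scene [[-0.07340992 -0.00306627  0.228     ]
 [ 0.07618864  0.00251358  0.228     ]]
[0.24293104 0.49317289 0.24624278]
([-45.57, -35.27, -10.35], [-0.06, -0.04, -33.73])
([-45.57, -35.27, -5.35], [-0.06, -0.04, -33.73])
bowl [ 0.219 -0.166  0.01 ]
rod1 [ 0.023 -0.281  0.01 ]
rod2 [ 0.111 -0.364  0.01 ]
wr1 [-0.13  -0.149  0.01 ]
wr2 [-0.28  -0.092  0.01 ]
spray [0.276 0.065 0.01 ]
valve [-0.161  0.107  0.01 ]
```

Call:
drive_tool(delta_pos=[[-8, -6, -10], [-12, -9, -10.4], [-16, -12, -10.4], [-20, -15, -10.4], [-24, -18, -10.4], [-28, -21, -10.4], [-32, -24, -10.4], [-36, -27, -10.4], [-40, -30, -10.4], [-43, -33, -10.4], [-45.6, -35.3, -10.4], [-45.6, -35.3, -10.4]], angular=[[0, 0, -3], [0, 0, -6], [0, 0, -9], [0, 0, -12], [0, 0, -15], [0, 0, -18], [0, 0, -22], [0, 0, -25], [0, 0, -28], [0, 0, -31], [0, 0, -33.7], [0, 0, -33.7]], grip=[60, 60, 60, 60, 60, 60, 60, 60, 60, 60, 60, 60])

```text
time_s: 1.3
tcp_pos: [0.4952, -0.024, 0.3505]
tool_rot: [-0.0, -0.066, 0.998, 0.0]
wrist_force: [-0.0, 0.9, 0.4]
grip_width: 0.605
```

Run:
```python
from h import *
w=snap('wrist'); save('w1.png',w['img'])
p0,r0=cur(); print(p0,r0.as_euler('xyz',degrees=True),w['T'].round(3))
z=w['z_map']; vs,us=np.mgrid[0:420,0:560]; Q=depth(w,np.c_[us.ravel(),vs.ravel()]); q=w2v(Q); k=(z.ravel()>0)&(q[:,2]>.21)&(q[:,2]<.25)
q=q[k]
for x in np.arange(-.08,.09,.016):
    s=q[abs(q[:,0]-x)<.008]
    if len(s)>5: print(round(x,3),len(s),s[:,1].min().round(4),np.median(s[:,1]).round(4),s[:,1].max().round(4),s[:,2].max().round(4))
```

```text
[ 0.4975453  -0.02976653  0.34939997] [-1.79896373e+02 -8.85507177e-02 -1.72800519e+02] [[-0.132 -0.953 -0.273  0.424]
 [ 0.991 -0.127 -0.036 -0.033]
 [-0.001 -0.275  0.961  0.488]
 [ 0.     0.     0.     1.   ]]
-0.08 315 -0.0074 0.0006 0.0079 0.2371
-0.064 277 -0.006 0.0006 0.0064 0.2355
-0.048 267 -0.0039 0.0006 0.0051 0.2342
-0.032 260 -0.0039 0.0006 0.0053 0.2341
-0.016 505 -0.0097 0.0007 0.0107 0.2422
0.0 620 -0.0122 0.0007 0.0128 0.2428
0.016 161 -0.0069 0.0007 0.0076 0.2418
0.032 178 -0.0042 -0.0001 0.0048 0.2342
0.08 85 -0.0068 -0.0001 0.0075 0.2365
```

View pics/w1.png

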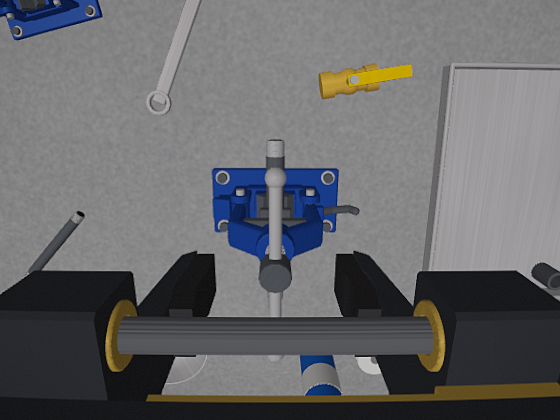

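The wrist view shows the bar vertical at column 275, between the open fingers. The head is at (275,272) and the pipe end at (275,148). The bar is on y≈0 of the vice and z≈0.229, so I'll descend and grip.

Call:
drive_tool(delta_pos=[[0, 0, 3], [0, 0, 6], [0, 0, 9], [0, 0, 11], [0, 0, 13], [0, 0, 13.2], [0, 0, 13.2], [0, 0, 13.2], [0, 0, 13.2], [0, 0, 13.2], [0, 0, 13.2], [0, 0, 13.2]], angular=[[0, 0, 0], [0, 0, 0], [0, 0, 0], [0, 0, 0], [0, 0, 0], [0, 0, 0], [0, 0, 0], [0, 0, 0], [0, 0, 0], [0, 0, 0], [0, 0, 0], [0, 0, 0]], grip=[60, 60, 60, 60, 60, 60, 0, 0, 0, 0, 0, 0])

```text
time_s: 2.55
tcp_pos: [0.4952, -0.0237, 0.219]
tool_rot: [0.0, -0.065, 0.998, -0.002]
wrist_force: [-0.3, -6.8, 0.0]
grip_width: 0.098
```

Run:
```python
from h import *
s=read_state(); p0,r0=cur(); print(w2v(p0),s['wrist_force'],s['ft_torque'],s['grip_width'])
# arc: start from nominal
g0=v2w([-.054,.0006,.229]); rr0=rot(0); t0=g0+rr0.apply([0,0,.011])
for th in range(0,112,5):
    b=R.from_rotvec([np.radians(th),0,0]).apply([0,.0426,.164])+[-.054,-.042,.065]
    tilt=-25*min(1,th/60); r=rot(tilt); t=v2w(b)+r.apply([0,0,.011])
    print(th,b.round(3),*cmd(t,r,t0,rr0))
```

```text
[-0.05454146  0.00090853  0.21902494] [-0.31220903 -6.81709905  0.02890254] [-0.93844147  0.00115703 -0.04456829] 0.09842637200166493
0 [-0.054  0.001  0.229] [0.0, -0.0, 0.0] [0.0, 0.0, 0.0]
5 [-0.054 -0.014  0.232] [-0.0, -1.41, -0.31] [-2.08, -0.0, 0.0]
10 [-0.054 -0.029  0.234] [-0.0, -2.83, -0.49] [-4.17, -0.0, 0.0]
15 [-0.054 -0.043  0.234] [0.0, -4.27, -0.55] [-6.25, -0.0, 0.0]
20 [-0.054 -0.058  0.234] [0.0, -5.71, -0.48] [-8.33, -0.0, 0.0]
25 [-0.054 -0.073  0.232] [0.0, -7.13, -0.28] [-10.42, 0.0, 0.0]
30 [-0.054 -0.087  0.228] [-0.0, -8.53, 0.04] [-12.5, -0.0, 0.0]
35 [-0.054 -0.101  0.224] [0.0, -9.9, 0.49] [-14.58, 0.0, 0.0]
40 [-0.054 -0.115  0.218] [-0.0, -11.22, 1.05] [-16.67, -0.0, 0.0]
45 [-0.054 -0.128  0.211] [0.0, -12.49, 1.73] [-18.75, -0.0, 0.0]
50 [-0.054 -0.14   0.203] [0.0, -13.69, 2.52] [-20.83, 0.0, 0.0]
55 [-0.054 -0.152  0.194] [-0.0, -14.82, 3.42] [-22.92, 0.0, 0.0]
60 [-0.054 -0.163  0.184] [-0.0, -15.87, 4.41] [-25.0, -0.0, 0.0]
65 [-0.054 -0.173  0.173] [0.0, -16.86, 5.51] [-25.0, -0.0, 0.0]
70 [-0.054 -0.182  0.161] [-0.0, -17.75, 6.68] [-25.0, -0.0, 0.0]
75 [-0.054 -0.189  0.149] [0.0, -18.53, 7.94] [-25.0, -0.0, 0.0]
80 [-0.054 -0.196  0.135] [-0.0, -19.21, 9.25] [-25.0, -0.0, 0.0]
85 [-0.054 -0.202  0.122] [0.0, -19.76, 10.62] [-25.0, -0.0, 0.0]
90 [-0.054 -0.206  0.108] [0.0, -20.2, 12.04] [-25.0, -0.0, 0.0]
95 [-0.054 -0.209  0.093] [0.0, -20.5, 13.48] [-25.0, -0.0, 0.0]
100 [-0.054 -0.211  0.078] [0.0, -20.69, 14.95] [-25.0, -0.0, 0.0]
105 [-0.054 -0.211  0.064] [0.0, -20.74, 16.43] [-25.0, -0.0, 0.0]
110 [-0.054 -0.211  0.049] [-0.0, -20.66, 17.9] [-25.0, -0.0, 0.0]
```

Call:
drive_tool(delta_pos=[[0, -0.7, -0.17], [0, -1.4, -0.3], [0, -2.1, -0.4], [0, -2.8, -0.5], [0, -3.6, -0.53], [0, -4.3, -0.55], [0, -5, -0.53], [0, -5.7, -0.5], [0, -6.4, -0.4], [0, -7.1, -0.3], [0, -7.8, -0.13], [0, -8.5, 0.04]], angular=[[-1, 0, 0], [-2, 0, 0], [-3, 0, 0], [-4.2, 0, 0], [-5.2, 0, 0], [-6.2, 0, 0], [-7.2, 0, 0], [-8.3, 0, 0], [-9.3, 0, 0], [-10.4, 0, 0], [-11.4, 0, 0], [-12.5, 0, 0]], grip=[0, 0, 0, 0, 0, 0, 0, 0, 0, 0, 0, 0])

```text
time_s: 3.75
tcp_pos: [0.5059, -0.1067, 0.2179]
tool_rot: [-0.007, -0.065, 0.992, 0.11]
wrist_force: [1.5, 3.9, -7.5]
grip_width: 0.093
```

Run:
```python
from h import *
s=read_state(); p0,r0=cur(); g=w2v(p0-r0.apply([0,0,.011])); print(g,s['wrist_force'],s['ft_torque'],s['grip_width'],s['joint_positions'].round(2))
d=g-[0,-.042,.065]; print(np.hypot(d[1],d[2]),np.degrees(np.arctan2(d[2],d[1])))
f=lambda th:(R.from_rotvec([np.radians(th),0,0]).apply([0,.0426,.164])+[-.054,-.042,.065],rot(-25*min(1,th/60)))
T=lambda th:(v2w(f(th)[0])+f(th)[1].apply([0,0,.011]),f(th)[1])
t0,r0=T(30)
for th in range(30,112,4): print(th,*cmd(*T(th),t0,r0))
print(110,*cmd(*T(110),t0,r0))
```

```text
[-0.05481617 -0.08516256  0.22867636] [ 1.52255443  3.90602919 -7.47312928] [ 0.46759884 -0.337202   -0.01086956] 0.09298726188430076 [-0.52  0.39  1.39  0.17  1.5  -2.25]
0.1692718471453628 104.77296740506935
30 [0.0, 0.0, 0.0] [0.0, 0.0, 0.0]
34 [0.0, -1.15, 0.1] [-1.67, 0.0, -0.0]
38 [-0.0, -2.28, 0.28] [-3.33, 0.0, 0.0]
42 [-0.0, -3.4, 0.55] [-5.0, 0.0, 0.0]
46 [-0.0, -4.5, 0.89] [-6.67, 0.0, 0.0]
50 [0.0, -5.58, 1.31] [-8.33, 0.0, -0.0]
54 [0.0, -6.62, 1.8] [-10.0, 0.0, 0.0]
58 [0.0, -7.62, 2.37] [-11.67, 0.0, 0.0]
62 [0.0, -8.6, 3.01] [-12.5, 0.0, 0.0]
66 [0.0, -9.54, 3.72] [-12.5, 0.0, 0.0]
70 [0.0, -10.44, 4.49] [-12.5, 0.0, 0.0]
74 [0.0, -11.27, 5.33] [-12.5, 0.0, 0.0]
78 [0.0, -12.05, 6.22] [-12.5, 0.0, 0.0]
82 [0.0, -12.76, 7.16] [-12.5, 0.0, 0.0]
86 [0.0, -13.41, 8.15] [-12.5, 0.0, 0.0]
90 [0.0, -13.98, 9.19] [-12.5, 0.0, 0.0]
94 [0.0, -14.48, 10.26] [-12.5, 0.0, 0.0]
98 [0.0, -14.91, 11.36] [-12.5, 0.0, 0.0]
102 [0.0, -15.26, 12.49] [-12.5, 0.0, 0.0]
106 [0.0, -15.52, 13.65] [-12.5, 0.0, 0.0]
110 [0.0, -15.71, 14.81] [-12.5, 0.0, 0.0]
110 [0.0, -15.71, 14.81] [-12.5, 0.0, 0.0]
```

Run:
```python
from h import *
f=lambda th:(R.from_rotvec([np.radians(th),0,0]).apply([0,.0426,.164])+[-.054,-.042,.065],rot(-12.5-5.5*min(1,(th-30)/30)))
T=lambda th:(v2w(f(th)[0])+f(th)[1].apply([0,0,.011]),f(th)[1])
for a,b in((30,70),(70,112)):
    t0,r0=T(a)
    for th in np.linspace(a,b,13).round(1)[1:]: print(th,*cmd(*T(th),t0,r0))
```

```text
33.3 [0.0, -0.96, 0.08] [-0.6, 0.0, 0.0]
36.7 [0.0, -1.94, 0.22] [-1.23, 0.0, -0.0]
40.0 [-0.0, -2.89, 0.41] [-1.83, 0.0, -0.0]
43.3 [0.0, -3.82, 0.65] [-2.44, 0.0, -0.0]
46.7 [0.0, -4.77, 0.96] [-3.06, 0.0, 0.0]
50.0 [0.0, -5.66, 1.32] [-3.67, 0.0, -0.0]
53.3 [0.0, -6.54, 1.72] [-4.27, -0.0, 0.0]
56.7 [0.0, -7.42, 2.19] [-4.9, 0.0, -0.0]
60.0 [-0.0, -8.24, 2.7] [-5.5, 0.0, 0.0]
63.3 [0.0, -9.04, 3.25] [-5.5, 0.0, 0.0]
66.7 [0.0, -9.84, 3.87] [-5.5, 0.0, 0.0]
70.0 [-0.0, -10.57, 4.51] [-5.5, 0.0, 0.0]
73.5 [-0.0, -0.8, 0.65] [0.0, 0.0, 0.0]
77.0 [0.0, -1.56, 1.36] [0.0, 0.0, 0.0]
80.5 [-0.0, -2.28, 2.1] [0.0, 0.0, 0.0]
84.0 [0.0, -2.95, 2.89] [0.0, 0.0, 0.0]
87.5 [0.0, -3.57, 3.72] [0.0, 0.0, 0.0]
91.0 [0.0, -4.14, 4.59] [0.0, 0.0, 0.0]
94.5 [-0.0, -4.65, 5.48] [0.0, 0.0, 0.0]
98.0 [0.0, -5.11, 6.41] [0.0, 0.0, 0.0]
101.5 [0.0, -5.51, 7.36] [0.0, 0.0, 0.0]
105.0 [0.0, -5.85, 8.34] [0.0, 0.0, 0.0]
108.5 [-0.0, -6.14, 9.34] [0.0, 0.0, 0.0]
112.0 [0.0, -6.36, 10.35] [0.0, 0.0, 0.0]
```

Call:
drive_tool(delta_pos=[[0, -0.96, 0.08], [0, -1.94, 0.22], [0, -2.9, 0.4], [0, -3.8, 0.65], [0, -4.8, 0.96], [0, -5.7, 1.3], [0, -6.5, 1.7], [0, -7.4, 2.2], [0, -8.2, 2.7], [0, -9, 3.25], [0, -9.8, 3.9], [0, -10.6, 4.5]], angular=[[-0.6, 0, 0], [-1.2, 0, 0], [-1.8, 0, 0], [-2.4, 0, 0], [-3, 0, 0], [-3.7, 0, 0], [-4.3, 0, 0], [-4.9, 0, 0], [-5.5, 0, 0], [-5.5, 0, 0], [-5.5, 0, 0], [-5.5, 0, 0]], grip=[0, 0, 0, 0, 0, 0, 0, 0, 0, 0, 0, 0])

```text
time_s: 4.95
tcp_pos: [0.5178, -0.1992, 0.1505]
tool_rot: [-0.011, -0.064, 0.985, 0.157]
wrist_force: [-4.4, 5.9, -5.7]
grip_width: 0.095
```

Run:
```python
from h import *
s=read_state(); p0,r0=cur(); g=w2v(p0-r0.apply([0,0,.011])); print(g,s['wrist_force'],s['ft_torque'],s['grip_width'],s['joint_positions'].round(2))
d=g-[0,-.042,.065]; print(np.hypot(d[1],d[2]),np.degrees(np.arctan2(d[2],d[1]))-75.4)
```

```text
[-0.05502638 -0.17944273  0.16098997] [-4.36210651  5.89177035 -5.72881253] [0.65424704 0.50042944 0.10274135] 0.09506042572604884 [-0.68  0.55  1.34  0.22  1.49 -2.42]
0.16764420149936612 69.66955891144283
```

Good. Next stretch: to just past the stop position.

Call:
drive_tool(delta_pos=[[0, -0.8, 0.65], [0, -1.56, 1.36], [0, -2.3, 2.1], [0, -2.95, 2.9], [0, -3.6, 3.7], [0, -4.15, 4.6], [0, -4.65, 5.5], [0, -5.1, 6.4], [0, -5.5, 7.35], [0, -5.85, 8.3], [0, -6.1, 9.2], [0, -6.2, 9.6]], angular=[[0, 0, 0], [0, 0, 0], [0, 0, 0], [0, 0, 0], [0, 0, 0], [0, 0, 0], [0, 0, 0], [0, 0, 0], [0, 0, 0], [0, 0, 0], [0, 0, 0], [0, 0, 0]], grip=[0, 0, 0, 0, 0, 0, 0, 0, 0, 0, 0, 0])

```text
time_s: 6.15
tcp_pos: [0.5215, -0.2275, 0.0396]
tool_rot: [-0.011, -0.064, 0.985, 0.157]
wrist_force: [-4.2, 4.2, -3.1]
grip_width: 0.084
```

Run:
```python
from h import *
s=read_state(); p0,r0=cur(); g=w2v(p0-r0.apply([0,0,.011])); print(g,s['wrist_force'],s['ft_torque'],s['grip_width'],s['joint_positions'].round(2))
d=g-[0,-.042,.065]; print(np.hypot(d[1],d[2]),np.degrees(np.arctan2(d[2],d[1]))%360-75.4)
```

```text
[-0.05507063 -0.20800414  0.05009577] [-4.15855351  4.23028041 -3.0529407 ] [0.62294773 0.5836801  0.18504121] 0.0839823641564268 [-0.71  0.71  1.39  0.22  1.28 -2.5 ]
0.16667186745933096 109.73038863112771
```

Call:
drive_tool(delta_pos=[[0, 0, 0], [0, 0, 0], [0, 0, 0], [0, 0, 0], [0, 0, -2], [0, 0, -5], [0, 0, -9], [0, 0, -13], [0, 0, -17], [0, 0, -20], [0, 0, -22], [0, 0, -22]], angular=[[0, 0, 0], [0, 0, 0], [0, 0, 0], [0, 0, 0], [0, 0, 0], [0, 0, 0], [0, 0, 0], [0, 0, 0], [0, 0, 0], [0, 0, 0], [0, 0, 0], [0, 0, 0]], grip=[40, 40, 40, 40, 40, 40, 40, 40, 40, 40, 40, 40])

```text
time_s: 7.35
tcp_pos: [0.5313, -0.2967, 0.2529]
tool_rot: [-0.008, -0.064, 0.986, 0.154]
wrist_force: [0.6, 0.6, 0.1]
grip_width: 0.398
```

Run:
```python
from h import *
a=snap('scene');b=snap('top')
im=np.zeros((600,760,3),np.uint8)
im[:420,:540]=cv2.resize(a['img'][130:290,170:350],None,fx=3,fy=2.625)
t=cv2.resize(b['img'][170:270,240:380],None,fx=1.6,fy=1.6); im[:160,540:540+220]=t[:,:220]
save('open.png',im)
vs,us=np.mgrid[180:290,230:400]; Q=depth(b,np.c_[us.ravel(),vs.ravel()]); q=w2v(Q); q=q[(abs(q[:,0])<.09)&(q[:,1]<.12)&(q[:,1]>-.25)]
for y in np.arange(-.24,.1,.02):
    s=q[abs(q[:,1]-y)<.01]; s=s[s[:,2]<.2]; k=s[s[:,2]>.03]
    print(round(y,2),s[:,2].max().round(3),(k[:,0].min().round(3),k[:,0].max().round(3)) if len(k) else '')
# pipe: points with z .075-.09 beyond lugs
k=q[(q[:,2]>.07)&(q[:,2]<.09)&(abs(q[:,0])>.028)&(abs(q[:,1])<.04)]
for lo,hi in((-.12,-.028),(.028,.12)):
    s=k[(k[:,0]>lo)&(k[:,0]<hi)]; print(len(s),s[:,0].min(),s[:,0].max(),s[:,1].min(),s[:,1].max(),s[:,2].max())
print(w2v(read_state()['tcp_pos']),read_state()['joint_positions'].round(2))
```

```text
-0.24 0.006 
-0.22 0.063 (np.float64(-0.08), np.float64(0.082))
-0.2 0.065 (np.float64(-0.082), np.float64(0.082))
-0.18 0.083 (np.float64(-0.014), np.float64(0.013))
-0.16 0.111 (np.float64(-0.017), np.float64(0.018))
-0.14 0.13 (np.float64(-0.016), np.float64(0.017))
-0.12 0.139 (np.float64(-0.014), np.float64(0.013))
-0.1 0.153 (np.float64(-0.018), np.float64(0.019))
-0.08 0.156 (np.float64(-0.012), np.float64(0.013))
-0.06 0.076 (np.float64(-0.021), np.float64(0.023))
-0.04 0.08 (np.float64(-0.028), np.float64(0.03))
-0.02 0.079 (np.float64(-0.083), np.float64(0.088))
-0.0 0.088 (np.float64(-0.087), np.float64(0.09))
0.02 0.075 (np.float64(-0.024), np.float64(0.025))
0.04 0.08 (np.float64(-0.027), np.float64(0.028))
0.06 0.074 (np.float64(-0.022), np.float64(0.024))
0.08 0.06 (np.float64(-0.004), np.float64(0.006))
175 -0.08724966058234987 -0.028090477153762432 -0.010781373814289903 0.009940689926290616 0.08819596735918765
185 0.02810554269965365 0.08985638764331688 -0.011401817562448555 0.00995359469818301 0.08761102147213128
[-0.05490921 -0.27307655  0.24957553] [-0.78  0.58  0.99  0.2   1.82 -2.46]
```

View pics/open.png

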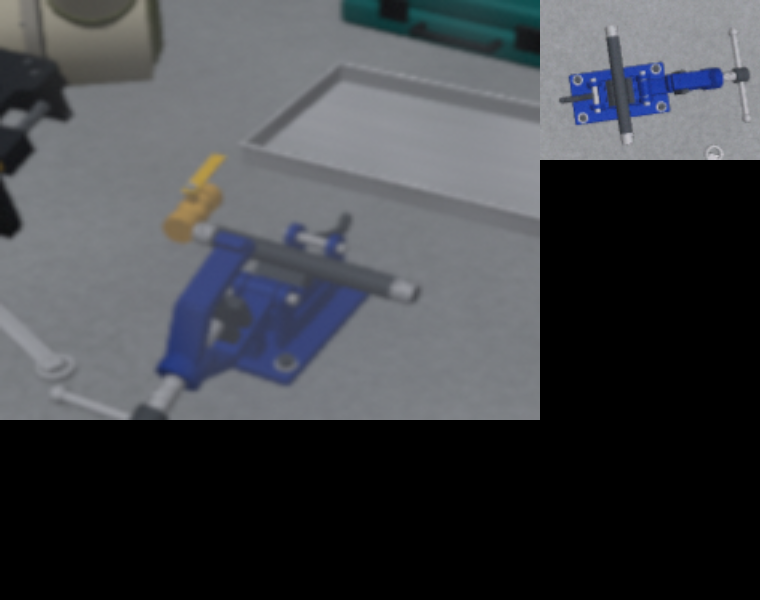

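The yoke lies open on its own. In the crop the bar is at about (100,405), and the pipe still sits in the V with its free end at (405,290). The pipe is centred near x=+10 mm, so I'll grip on the +x side, leaning the tool away from the yoke.

Run:
```python
from h import *
p0,r0=cur(); ax=v2w([.043,-.0005,.074]); r=rot(28)
for back in (.12,.002): 
    t=ax-r.apply([0,0,back]); print(w2v(t).round(3),cmd(t,r,p0,r0))
t=v2w([.0,-.05,.29]);print(cmd(t,rot(5),p0,r0))
```

```text
[0.043 0.056 0.18 ] ([-9.77, 29.13, 16.79], [46.02, -0.01, -0.03])
[0.043 0.    0.076] ([-9.78, 20.64, 24.99], [46.02, -0.01, -0.03])
([-5.48, 22.47, 3.05], [23.02, -0.01, -0.03])
```

Call:
drive_tool(delta_pos=[[-1, 4, 0.5], [-2, 8, 1], [-3, 12, 1.5], [-4, 16, 2], [-5, 20, 2.5], [-6, 23, 4], [-7, 25.5, 7], [-8, 27.5, 10], [-9, 28.5, 13], [-9.6, 29, 15], [-9.8, 29.1, 16.8], [-9.8, 29.1, 16.8]], angular=[[4, 0, 0], [8, 0, 0], [12, 0, 0], [16, 0, 0], [20, 0, 0], [24, 0, 0], [29, 0, 0], [34, 0, 0], [38, 0, 0], [42, 0, 0], [46, 0, 0], [46, 0, 0]], grip=[55, 55, 55, 55, 55, 55, 55, 55, 55, 55, 55, 55])

```text
time_s: 8.65
tcp_pos: [0.5833, 0.0451, 0.1761]
tool_rot: [0.012, -0.066, 0.968, -0.241]
wrist_force: [-0.1, -0.1, -0.5]
grip_width: 0.549
```

Run:
```python
from h import *
camera('scene');w=snap('wrist')
p0,r0=cur(); print(w2v(p0),read_state()['joint_positions'].round(2), read_state()['wrist_force'])
save('w2.png',w['img'])
vs,us=np.mgrid[0:420:2,0:560:2]; Q=depth(w,np.c_[us.ravel(),vs.ravel()]); q=w2v(Q)
q=q[(w['z_map'][::2,::2].ravel()>0)&(abs(q[:,1])<.03)&(q[:,2]>.06)&(q[:,2]<.1)&(abs(q[:,0])<.13)]
for x in np.arange(-.115,.13,.01):
    s=q[abs(q[:,0]-x)<.005]
    if len(s)>5: print(x.round(3),len(s),s[:,1].min().round(4),s[:,1].max().round(4),s[:,2].max().round(4),s[s[:,2].argmax(),1].round(4))
ax=v2w([.043,-.0005,.074]); r=rot(28); t=ax-r.apply([0,0,.002]); print(cmd(t,r,p0,r0))
```

```text
[0.04302724 0.05557718 0.17981914] [ 0.07  0.53  1.33 -0.51  1.29 -1.49] [ 0.4658843   0.14076156 -0.4594003 ]
-0.085 119 -0.008 0.0116 0.0849 0.0001
-0.075 133 -0.0078 0.012 0.0852 0.0003
-0.065 136 -0.0068 0.0118 0.0849 0.0001
-0.055 129 -0.0066 0.0117 0.0858 0.002
-0.045 126 -0.007 0.0115 0.0848 0.0044
-0.035 128 -0.0066 0.0116 0.0849 0.0031
-0.025 160 -0.0299 0.0229 0.0847 0.0015
-0.015 215 -0.0299 0.0233 0.0852 0.0032
-0.005 209 -0.0226 0.0223 0.0849 0.0016
0.005 194 -0.0227 0.0231 0.0854 0.0003
0.015 198 -0.0298 0.0229 0.085 0.0
0.025 121 -0.0298 0.0227 0.0845 0.0013
0.035 101 -0.0079 0.0116 0.0856 0.002
0.045 101 -0.0087 0.0111 0.085 -0.0
0.055 95 -0.0086 0.0113 0.0844 -0.0004
0.065 94 -0.0088 0.0113 0.0845 -0.0003
0.075 88 -0.0054 0.0116 0.0847 0.0014
0.085 83 -0.0054 0.0112 0.0849 0.0015
0.095 71 -0.0062 0.0112 0.0844 0.0012
0.105 76 -0.0061 0.011 0.0837 0.0009
([-0.01, -0.0, 11.78], [0.1, -0.08, 0.09])
```

View pics/w2.png

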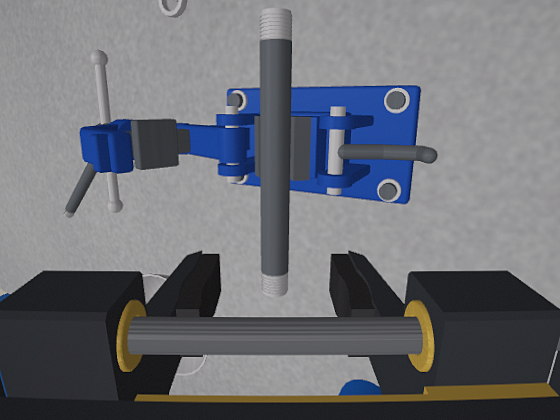

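The wrist view shows the pipe upright from (276,12) to (274,293), centred between the fingers. The yoke lies clear at left, around (130,145). Now down along the tool axis and grip.

Call:
drive_tool(delta_pos=[[0, 0, 3], [0, 0, 6], [0, 0, 8.5], [0, 0, 10.5], [0, 0, 11.6], [0, 0, 11.8], [0, 0, 11.8], [0, 0, 11.8], [0, 0, 11.8], [0, 0, 11.8], [0, 0, 11.8], [0, 0, 11.8]], angular=[[0, 0, 0], [0, 0, 0], [0, 0, 0], [0, 0, 0], [0, 0, 0], [0, 0, 0], [0, 0, 0], [0, 0, 0], [0, 0, 0], [0, 0, 0], [0, 0, 0], [0, 0, 0]], grip=[55, 55, 55, 55, 55, 55, 55, 10, 10, 10, 10, 10])

```text
time_s: 9.95
tcp_pos: [0.5925, -0.0115, 0.0764]
tool_rot: [0.016, -0.063, 0.968, -0.241]
wrist_force: [-0.2, 3.4, 1.5]
grip_width: 0.233
```

Run:
```python
from h import *
s=read_state(); p0,r0=cur(); print(w2v(p0),s['wrist_force'],s['ft_torque'],s['grip_width']*88)
print(cmd(p0+[0,0,.10],r0,p0,r0))
```

```text
[0.04352604 0.00031396 0.0764116 ] [-0.19576713  3.38750089  1.47580727] [ 0.5609583   0.01735361 -0.02501502] 20.494785340031292
([-0.01, -4.69, -8.83], [0.0, 0.0, 0.0])
```

Call:
drive_tool(delta_pos=[[0, -0.2, -0.4], [0, -0.5, -0.9], [0, -0.9, -1.8], [0, -1.4, -2.7], [0, -2, -3.7], [0, -2.6, -4.9], [0, -3.3, -6.2], [0, -4, -7.5], [0, -4.7, -8.8], [0, -4.7, -8.8]], angular=[[0, 0, 0], [0, 0, 0], [0, 0, 0], [0, 0, 0], [0, 0, 0], [0, 0, 0], [0, 0, 0], [0, 0, 0], [0, 0, 0], [0, 0, 0]], grip=[10, 10, 10, 10, 10, 10, 10, 10, 10, 10])

```text
time_s: 10.95
tcp_pos: [0.5932, -0.0121, 0.1787]
tool_rot: [0.018, -0.063, 0.968, -0.242]
wrist_force: [0.6, -0.5, -2.4]
grip_width: 0.235
```

Run:
```python
from h import *
camera('scene');w=snap('wrist');a=snap('scene')
im=np.zeros((420,800,3),np.uint8); im[:,:400]=w['img'][:,80:480]; im[:400,400:]=cv2.resize(a['img'][120:320,150:350],(400,400)); save('lift.png',im)
s=read_state(); p0,r0=cur(); print(w2v(p0),s['wrist_force'],s['ft_torque'],s['grip_width']*88,s['joint_positions'].round(2))
vs,us=np.mgrid[0:420:2,0:560:2]; Q=depth(w,np.c_[us.ravel(),vs.ravel()])
# points in tool frame
q=r0.inv().apply(Q-p0); q=q[(w['z_map'][::2,::2].ravel()>0)&(abs(q[:,1])<.012)&(abs(q[:,2])<.05)]
for x in np.arange(-.11,.18,.01):
    k=q[abs(q[:,0]-x)<.005]
    if len(k)>5: print(x.round(3),len(k),k[:,1].min().round(4),k[:,1].max().round(4),k[:,2].min().round(4))
```

```text
[ 0.04305274 -0.00019049  0.17549244] [-0.10054987 -0.62092733 -1.6983476 ] [ 4.59479465e-01  7.10866038e-05 -2.60846949e-02] 20.44743624691071 [-0.03  0.53  1.35 -0.51  1.23 -1.56]
-0.06 12 -0.0116 0.0082 -0.0057
-0.05 160 -0.0115 0.008 -0.0106
-0.04 201 -0.0113 0.0088 -0.0107
-0.03 65 -0.011 0.0066 -0.0104
-0.02 6 -0.0117 0.0094 -0.0032
-0.01 238 -0.0117 0.0115 -0.0387
-0.0 341 -0.012 0.0107 -0.0342
0.01 447 -0.012 0.012 -0.0392
0.02 308 -0.0111 0.0094 -0.0104
0.03 339 -0.011 0.0101 -0.0107
0.04 351 -0.0107 0.0107 -0.0104
0.05 373 -0.0105 0.0105 -0.0102
0.06 387 -0.0094 0.0111 -0.0102
0.07 400 -0.0093 0.0108 -0.0097
0.08 436 -0.0091 0.0115 -0.0097
0.09 461 -0.009 0.0119 -0.0096
0.1 477 -0.009 0.0117 -0.0097
0.11 35 -0.0087 0.0114 -0.0077
```

View pics/lift.png

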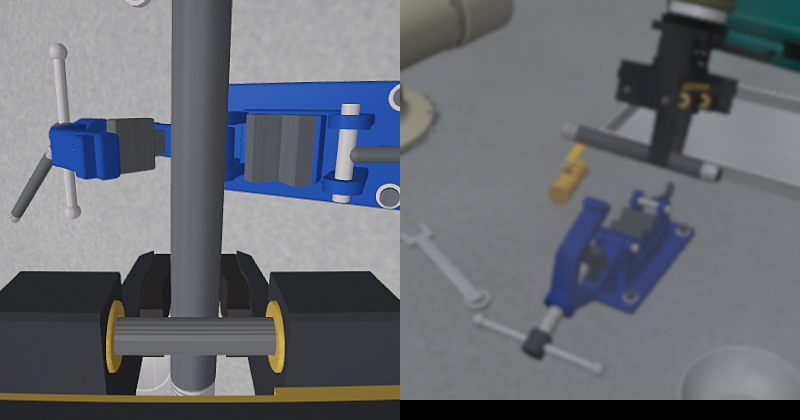

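The pipe is held level, with its axis at the TCP and its centre 33 mm along tool +x. The yoke is still open. Next, carry it to above the tray.

Run:
```python
from h import *
p0,r0=cur(); b=load('top')
fl=depth(b,[(176,250),(160,270),(195,230),(180,290)]); print('floor',fl.round(4).tolist())
print('coupling',onz(b,[(146,210)],.035))
for z in (.17,.0137): print(cmd([.5227,.3083,z],rot(0),p0,r0))
print(cmd([.56,.14,.19],rot(14),p0,r0))
```

```text
floor [[0.4907, 0.308, -0.0002], [0.434, 0.3535, 0.0024], [0.5474, 0.2523, 0.0034], [0.3771, 0.2951, 0.0046]]
coupling [[0.60394506 0.38522795 0.035     ]]
([2.72, 29.11, -14.84], [-27.98, -0.06, -0.02])
([2.71, 36.44, -1.04], [-27.98, -0.06, -0.02])
([1.21, 13.0, -8.55], [-13.98, -0.06, -0.01])
```

Call:
drive_tool(delta_pos=[[0.1, 1, -1], [0.3, 3, -2.5], [0.5, 5.5, -4], [0.8, 8, -5.5], [1, 10.5, -7], [1.2, 13, -8.5], [1.5, 16, -10], [1.8, 19, -11.5], [2.1, 22, -12.7], [2.4, 25, -13.7], [2.6, 27.5, -14.5], [2.7, 29.1, -14.8]], angular=[[-1, 0, 0], [-3, 0, 0], [-6, 0, 0], [-9, 0, 0], [-12, 0, 0], [-15, 0, 0], [-18, 0, 0], [-21, 0, 0], [-24, 0, 0], [-26, 0, 0], [-27.5, 0, 0], [-28, 0, 0]], grip=[10, 10, 10, 10, 10, 10, 10, 10, 10, 10, 10, 10])

```text
time_s: 12.3
tcp_pos: [0.5222, 0.31, 0.1696]
tool_rot: [-0.001, -0.066, 0.998, 0.0]
wrist_force: [1.0, -0.5, -2.1]
grip_width: 0.236
```

Run:
```python
from h import *
camera('scene');w=snap('wrist');b=snap('top')
im=np.zeros((560,560,3),np.uint8); im[:300]=cv2.resize(w['img'],(560,300)); im[300:560]=cv2.resize(b['img'][170:330,90:400],(560,260)); save('tray.png',im)
s=read_state(); p0,r0=cur(); print(p0,s['wrist_force'],s['ft_torque'],s['grip_width']*88,s['joint_positions'].round(2))
vs,us=np.mgrid[0:420:2,0:560:2]; Q=depth(w,np.c_[us.ravel(),vs.ravel()]); z=w['z_map'][::2,::2].ravel()>0
q=r0.inv().apply(Q-p0); m=z&(abs(q[:,1])<.015)&(q[:,2]<.03)&(q[:,2]>-.03)&(q[:,0]>.02)
for x in (.03,.05,.07,.09,.11,.125,.14):
    k=q[m&(abs(q[:,0]-x)<.008)]
    if len(k)>3: print(x,len(k),k[:,1].min().round(4),k[:,1].max().round(4),k[:,2].min().round(4))
f=Q[z&(Q[:,2]<.012)&(abs(Q[:,0]-.49)<.12)&(abs(Q[:,1]-.305)<.08)]; print('floor z',np.median(f[:,2]),len(f))
print(cmd([.5227,.3083,.0137],rot(0),p0,r0))
```

```text
[0.52278215 0.30834766 0.16956712] [ 0.41288528 -0.89576899 -2.04634331] [ 0.07720393 -0.03455069  0.06480528] 20.557067282467806 [ 0.34  0.54  1.25 -0.    1.35 -1.36]
0.03 533 -0.0074 0.0138 -0.0079
0.05 597 -0.0071 0.0141 -0.0077
0.07 662 -0.0068 0.0146 -0.0079
0.09 716 -0.0056 0.0147 -0.0076
0.11 252 -0.0055 0.0149 -0.007
floor z 0.0029078043136197274 8866
([-0.01, 0.01, 15.59], [-0.05, -0.06, 0.06])
```

View pics/tray.png

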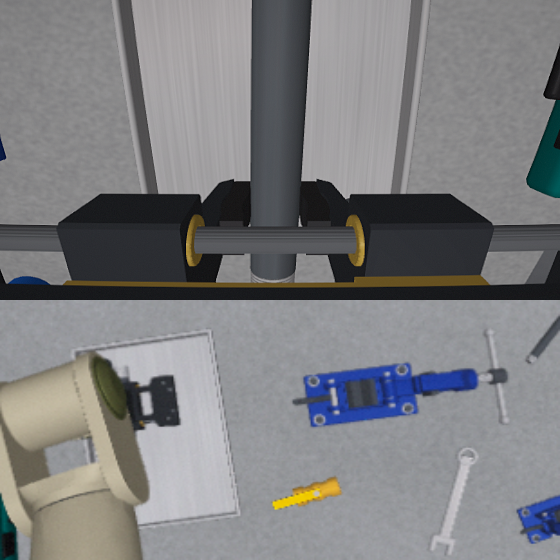

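The wrist view shows the pipe straight along the middle of the tray, tray walls at left (150,180) and right (400,180). The top view shows the yoke still open, lying to the right at (495,375). Lowering.

Call:
drive_tool(delta_pos=[[0, 0, 1], [0, 0, 3], [0, 0, 5], [0, 0, 7.5], [0, 0, 10], [0, 0, 12], [0, 0, 13.5], [0, 0, 14.3], [0, 0, 14.7], [0, 0, 14.9], [0, 0, 14.9], [0, 0, 14.9]], angular=[[0, 0, 0], [0, 0, 0], [0, 0, 0], [0, 0, 0], [0, 0, 0], [0, 0, 0], [0, 0, 0], [0, 0, 0], [0, 0, 0], [0, 0, 0], [0, 0, 0], [0, 0, 0]], grip=[10, 10, 10, 10, 10, 10, 10, 10, 10, 10, 10, 10])

```text
time_s: 13.65
tcp_pos: [0.5235, 0.3081, 0.0217]
tool_rot: [0.001, -0.065, 0.998, 0.0]
wrist_force: [-0.1, 0.1, -2.1]
grip_width: 0.231
```

Call:
drive_tool(delta_pos=[[0, 0, 0.1], [0, 0, 0.2], [0, 0, 0.3], [0, 0, 0.3]], angular=[[0, 0, 0], [0, 0, 0], [0, 0, 0], [0, 0, 0]], grip=[10, 10, 10, 10])

```text
time_s: 14.05
tcp_pos: [0.5231, 0.308, 0.0179]
tool_rot: [-0.0, -0.065, 0.998, -0.0]
wrist_force: [0.3, 0.9, -1.8]
grip_width: 0.231
```

Call:
drive_tool(delta_pos=[[0, 0, 0.05], [0, 0, 0.1], [0, 0, 0.15], [0, 0, 0.2], [0, 0, 0.2]], angular=[[0, 0, 0], [0, 0, 0], [0, 0, 0], [0, 0, 0], [0, 0, 0]], grip=[10, 10, 10, 10, 10])

```text
time_s: 14.55
tcp_pos: [0.5233, 0.3081, 0.0165]
tool_rot: [0.0, -0.065, 0.998, 0.0]
wrist_force: [-2.0, -0.6, 4.5]
grip_width: 0.232
```

Contact at TCP z≈0.0165, which matches the measured 2.9 mm offset. I'll lower slightly more so the pipe levels out.

Call:
drive_tool(delta_pos=[[0, 0, 0.05], [0, 0, 0.1], [0, 0, 0.1]], angular=[[0, 0, 0], [0, 0, 0], [0, 0, 0]], grip=[10, 10, 10])

```text
time_s: 14.85
tcp_pos: [0.5233, 0.3081, 0.0164]
tool_rot: [0.001, -0.065, 0.998, 0.0]
wrist_force: [-5.0, -2.0, 12.8]
grip_width: 0.233
```

Run:
```python
from h import *
s=read_state(); print(s['tcp_pos'],s['wrist_force'],s['ft_torque'])
w=snap('wrist')
p0,r0=cur(); vs,us=np.mgrid[0:420:2,0:560:2]; Q=depth(w,np.c_[us.ravel(),vs.ravel()]); z=w['z_map'][::2,::2].ravel()>0
q=r0.inv().apply(Q-p0); m=z&(abs(q[:,1])<.02)&(q[:,0]>.02)
for x in (.03,.05,.07,.09,.11):
    k=Q[m&(abs(q[:,0]-x)<.008)]; print(x,np.sort(k[:,2])[-30:].mean().round(4))
```

```text
[0.52328679 0.30809824 0.01644246] [-5.00618498 -1.98613033 12.82931571] [-0.31149053  0.71540866 -0.04463413]
0.03 0.1095
0.05 0.0251
0.07 0.0251
0.09 0.0253
0.11 0.0247
```

The pipe's top is level at 25 mm (24.4 expected when lying on the floor). Ease the push, open, retreat upwards.

Call:
drive_tool(delta_pos=[[0, 0, -0.1], [0, 0, -0.1], [0, 0, -0.1], [0, 0, -0.1], [0, 0, -0.1], [0, 0, -2], [0, 0, -5], [0, 0, -9], [0, 0, -13], [0, 0, -17], [0, 0, -20], [0, 0, -20]], angular=[[0, 0, 0], [0, 0, 0], [0, 0, 0], [0, 0, 0], [0, 0, 0], [0, 0, 0], [0, 0, 0], [0, 0, 0], [0, 0, 0], [0, 0, 0], [0, 0, 0], [0, 0, 0]], grip=[23, 45, 45, 45, 45, 45, 45, 45, 45, 45, 45, 45])

```text
time_s: 16.1
tcp_pos: [0.5244, 0.3085, 0.2194]
tool_rot: [0.004, -0.065, 0.998, 0.001]
wrist_force: [-0.7, -1.1, -0.1]
grip_width: 0.447
```

Run:
```python
from h import *
camera('scene');camera('scene');w=snap('wrist');b=snap('top');a=snap('scene')
im=np.zeros((420,780,3),np.uint8); im[:300,:400]=cv2.resize(w['img'],(400,300)); im[:,400:]=cv2.resize(a['img'][90:390,60:400],(380,420)); save('end.png',im)
s=read_state(); print(s['tcp_pos'],s['wrist_force'],s['time_s'])
vs,us=np.mgrid[0:420,0:560]; Q=depth(w,np.c_[us.ravel(),vs.ravel()]); z=w['z_map'].ravel()>0
k=z&(Q[:,2]>.014)&(Q[:,2]<.035)&(abs(Q[:,0]-.49)<.13)&(abs(Q[:,1]-.305)<.06)
q=Q[k]; print('pipe',cv2.minAreaRect(q[:,:2].astype(np.float32)),np.percentile(q[:,2],95))
```

```text
[0.52272632 0.30782885 0.21332997] [-0.35077838  0.14752226 -0.4524495 ] 16.35
pipe ((0.49095290899276733, 0.30399101972579956), (0.20045830309391022, 0.021399889141321182), 6.295319080352783) 0.024911968768950264
```

View pics/end.png

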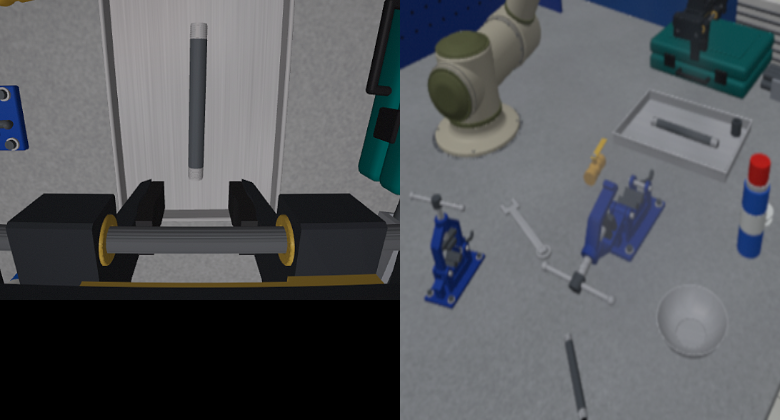

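The pipe lies mid-tray, from (198,28) to (196,175) in the wrist view, and the yoke is still open, with its bar at (578,282) in the scene view. Nothing else has moved, so I'm handing in.

```bash
python3 -c "
from cell import *
print(sign_off(), read_state()['time_s'])"
```

```text
the job is handed in; nothing more can be done
the job is handed in; nothing more can be done
```

The pipe now lies flat on the tray floor and the yoke is standing open by itself. I handed the job in at about 16.4 s of robot time.

- **Yoke:** I gripped the tommy bar beside the screw head and swung the yoke through about 110° to its stop. After I let go, the pictures showed it staying open, and only then did I touch the pipe. The last picture still shows it open.
- **Pipe:** I gripped it beside the jaw, lifted it level, carried it to the tray and lowered it until it touched the floor. I pressed slightly to level it (about 13 N) before opening the fingers.
- **Last checks:** The pipe is centred at (0.491, 0.304), within 2 mm of the tray's measured centre. Its top is at 24.9 mm, against 24.4 mm expected when lying on the floor. It is well inside the rim and clear of the coupling. The gripper is free above it, with wrist force near zero.
- **Other things on the bench:** They look unmoved in the last scene picture; I checked this by eye and did not measure it.
- **Disagreement:** Just after lifting, the wrist camera put the pipe axis about level with the TCP. Over the tray it put it about 3 mm lower. Contact with the tray floor agreed with the second reading, and I lowered by force, so it made no difference to the result.

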